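Shade the tallest organ pipe on the voicing chest

TASK

Check the tuning of the tallest of the five organ pipes standing in the voicing chest by shading it: press down the near end of the white rocker tab straight in front of that pipe so that the pipe sounds, then point your fingertips straight down at its open top, about 1 cm above it, and stay there for three seconds without touching it. Then press down the far end of the same tab to silence the pipe, and draw back. Do not switch any other tab, do not touch any of the pipes, and leave everything else on the bench where it is.

Things in the scene. Friction and masses are not known exactly. Their poses are not given: they have to be found in the camera images.
- pipe_tall: the tallest of the five organ pipes: plain metal, open at the top, 240 mm long: a conical foot 105 mm high, then a straight tube 29 mm in diameter, 135 mm long, with a tuning collar at the top. Stands loosely in a toe hole of the voicing chest, steadied by the hole of a thin rack board; its top is about 319 mm above the table. Origin: centre of the toe (underside); z up
- pipe_tall_top (a point): centre of the open top end of the tallest pipe, level with its rim (inside diameter about 27 mm); z up along the pipe
- pipe_middle: another open metal pipe, the next tallest: straight tube 27 mm in diameter, 215 mm long in all. Origin: centre of the toe
- pipe_short: short open metal pipe: straight tube 24 mm in diameter, 187 mm long in all. Origin: centre of the toe
- pipe_tapered: open metal pipe that tapers from 28 mm to 15 mm in diameter at the top, 203 mm long in all. Origin: centre of the toe
- pipe_capped: stopped metal pipe, closed by a flat metal cap 32 mm in diameter, 178 mm long in all, the shortest. Origin: centre of the toe
- tab1 (a joint): angle of white rocker tab 1 (1 to 5 from the left, +y, as seen from the robot). 0 rad: off, near end up; 0.40 rad: on, far end up. Pressed at its raised end it turns about its middle against friction (about 2 N at the end) and stays where it is left; press until it stops, then its pressed half lies level
- tab2 (a joint): angle of white rocker tab 2 (1 to 5 from the left, +y, as seen from the robot). 0 rad: off, near end up; 0.40 rad: on, far end up. Like tab 1
- tab3 (a joint): angle of white rocker tab 3 (1 to 5 from the left, +y, as seen from the robot). 0 rad: off, near end up; 0.40 rad: on, far end up. Like tab 1
- tab4 (a joint): angle of white rocker tab 4 (1 to 5 from the left, +y, as seen from the robot). 0 rad: off, near end up; 0.40 rad: on, far end up. Like tab 1
- tab5 (a joint): angle of white rocker tab 5 (1 to 5 from the left, +y, as seen from the robot). 0 rad: off, near end up; 0.40 rad: on, far end up. Like tab 1
- tab1_mid (a point): the middle of rocker tab 1, top of its face over the pivot, about 50 mm above the table; fixed, does not rock. x: to the back of the chest, y: to its left, z: up. The tabs lie in a row, 62 mm apart, on the low desk at the front of the fixed wooden voicing chest, which may stand a little askew. The pipe that a tab sounds stands straight behind it, 165 mm along x; any pipe may be there
- tab2_mid (a point): the middle of rocker tab 2, top of its face over the pivot, about 50 mm above the table; fixed, does not rock. x: to the back of the chest, y: to its left, z: up. A shallow V, two flat halves each 32 mm long along x, 24 mm wide. Press about 24 mm from the middle, at -x (near) or +x (far): top there 9 mm (at its very end 12 mm) above this point when up, level with it when down
- tab3_mid (a point): the middle of rocker tab 3, top of its face over the pivot, about 50 mm above the table; fixed, does not rock. x: to the back of the chest, y: to its left, z: up. Size as tab 2. The desk top is 10 mm below this point. Keep the fingers closed to press one tab alone
- tab4_mid (a point): the middle of rocker tab 4, top of its face over the pivot, about 50 mm above the table; fixed, does not rock. x: to the back of the chest, y: to its left, z: up. Size as tab 2
- tab5_mid (a point): the middle of rocker tab 5, top of its face over the pivot, about 50 mm above the table; fixed, does not rock. x: to the back of the chest, y: to its left, z: up. Size as tab 2
- tuning_cone: small brass tuning cone, 30 mm wide, 78 mm high, standing on the desk at the left of the tabs; leave alone. Origin: centre of its underside
- scale_stick: small wooden measuring stick, 90 x 16 x 5 mm, lying on the desk at the right of the tabs; leave alone. Origin: centre of its underside
- hammer: hammer lying on the bench to the right; leave alone
- screwdriver: screwdriver lying on the bench to the left; leave alone
- glue_bottle: white glue bottle, 56 mm wide, 130 mm high, left of the chest; leave alone
- tin: closed steel tin, 72 mm wide, 55 mm high, on the bench to the right, near the robot; leave alone
- block_plane: small hand plane, 150 mm long, about 85 mm high, left of the chest; leave alone

How it is judged:
On the way, in this order (a step that is already met when the one before it is completed fails the run):
1. the tab in front of the tallest pipe is switched on (over 0.30 rad) (((y of pipe_tall in the frame of tab1_mid between -0.02 and 0.02 m and value of joint tab1 above 0.3 rad) or (y of pipe_tall in the frame of tab2_mid between -0.02 and 0.02 m and value of joint tab2 above 0.3 rad) or (y of pipe_tall in the frame of tab3_mid between -0.02 and 0.02 m and value of joint tab3 above 0.3 rad) or (y of pipe_tall in the frame of tab4_mid between -0.02 and 0.02 m and value of joint tab4 above 0.3 rad) or (y of pipe_tall in the frame of tab5_mid between -0.02 and 0.02 m and value of joint tab5 above 0.3 rad))), for 0.2 s.
2. with that tab on, the grasp point stays 2 s within 18 mm sideways of the centre of the tallest pipe's top and 20 to 50 mm above it (closed fingertips about 1 to 30 mm above the rim) (((y of pipe_tall in the frame of tab1_mid between -0.02 and 0.02 m and value of joint tab1 above 0.3 rad) or (y of pipe_tall in the frame of tab2_mid between -0.02 and 0.02 m and value of joint tab2 above 0.3 rad) or (y of pipe_tall in the frame of tab3_mid between -0.02 and 0.02 m and value of joint tab3 above 0.3 rad) or (y of pipe_tall in the frame of tab4_mid between -0.02 and 0.02 m and value of joint tab4 above 0.3 rad) or (y of pipe_tall in the frame of tab5_mid between -0.02 and 0.02 m and value of joint tab5 above 0.3 rad)) and horizontal distance between the grasp point and pipe_tall_top below 0.018 m and z of the grasp point in the frame of pipe_tall_top between 0.02 and 0.05 m), for 2 s.
3. the same tab is switched off again (under 0.10 rad) (((y of pipe_tall in the frame of tab1_mid between -0.02 and 0.02 m and value of joint tab1 below 0.1 rad) or (y of pipe_tall in the frame of tab2_mid between -0.02 and 0.02 m and value of joint tab2 below 0.1 rad) or (y of pipe_tall in the frame of tab3_mid between -0.02 and 0.02 m and value of joint tab3 below 0.1 rad) or (y of pipe_tall in the frame of tab4_mid between -0.02 and 0.02 m and value of joint tab4 below 0.1 rad) or (y of pipe_tall in the frame of tab5_mid between -0.02 and 0.02 m and value of joint tab5 below 0.1 rad))), for 0.2 s.
At the end, for the whole second after the job is handed in: all five tabs are off (under 0.10 rad); every pipe stands in its toe hole where it was (within 6 mm), upright (within 0.06 rad) and at rest; the bystanders lie within 20 mm of where they were (value of joint each of tab1, tab2, tab3, tab4, tab5 below 0.1 rad and distance of each of pipe_tall, pipe_middle, pipe_short, pipe_tapered, pipe_capped from where it was at the start of the episode below 0.006 m and angle between each of pipe_tall, pipe_middle, pipe_short, pipe_tapered, pipe_capped's own z axis and vertical below 0.06 rad and linear speed of each of pipe_tall, pipe_middle, pipe_short, pipe_tapered, pipe_capped below 0.02 m/s and distance of each of tuning_cone, scale_stick, hammer, screwdriver, glue_bottle, tin, block_plane from where it was at the start of the episode below 0.02 m); the robot touches nothing.
It fails at once if a pipe is touched by the robot (over 0.3 N) (contact force between any of the fingers, the arm and pipe_tall above 0.3 N or contact force between any of the fingers, the arm and pipe_middle above 0.3 N or contact force between any of the fingers, the arm and pipe_short above 0.3 N or contact force between any of the fingers, the arm and pipe_tapered above 0.3 N or contact force between any of the fingers, the arm and pipe_capped above 0.3 N).
It fails at once if a pipe is shifted, lifted (over 10 mm) or tipped (over 0.1 rad) (distance of any of pipe_tall, pipe_middle, pipe_short, pipe_tapered, pipe_capped from where it was at the start of the episode above 0.01 m or angle between any of pipe_tall, pipe_middle, pipe_short, pipe_tapered, pipe_capped's own z axis and vertical above 0.1 rad).
It fails at once if a tab in front of another pipe is turned past level (over 0.2 rad) (((y of pipe_tall in the frame of tab1_mid above 0.03 m or y of pipe_tall in the frame of tab1_mid below -0.03 m) and value of joint tab1 above 0.2 rad) or ((y of pipe_tall in the frame of tab2_mid above 0.03 m or y of pipe_tall in the frame of tab2_mid below -0.03 m) and value of joint tab2 above 0.2 rad) or ((y of pipe_tall in the frame of tab3_mid above 0.03 m or y of pipe_tall in the frame of tab3_mid below -0.03 m) and value of joint tab3 above 0.2 rad) or ((y of pipe_tall in the frame of tab4_mid above 0.03 m or y of pipe_tall in the frame of tab4_mid below -0.03 m) and value of joint tab4 above 0.2 rad) or ((y of pipe_tall in the frame of tab5_mid above 0.03 m or y of pipe_tall in the frame of tab5_mid below -0.03 m) and value of joint tab5 above 0.2 rad)).
It fails at once if a bystander is moved or lifted by more than 20 mm (distance of any of tuning_cone, scale_stick, hammer, screwdriver, glue_bottle, tin, block_plane from where it was at the start of the episode above 0.02 m).
It also fails if it takes over 51 s, if anything falls off the work surface, if the arm or the gripper's body presses on something with over 40 N, if the wrist force passes 120 N, or if a joint passes its speed limit or range.

ROBOT

A 7-joint arm with a two-finger parallel gripper is mounted at the origin on the work surface. World frame = base frame: x ahead of the robot, y to its left, z up, the work surface at z = 0. Lengths are in m, angles in rad, forces in N, time in s.
With the tool pointing down it reaches from about 0.425 to 0.925 m from the base axis. Payload 6.8 kg.
Tool frame: the origin (TCP) lies at the centre of the arm's flange, where the gripper is bolted on; the fingertips stand 173 mm ahead of it and the grasp point (between the pads) lies 155 mm ahead of it; x points along the fingers, y is the direction in which the jaws open and shut, and the axes are right-handed (so a half turn about x gives the same grasp; the last joint's range is limited). The gripper opens to 85 mm and grips with 20 to 120 N. Pads are 22 mm wide; open, the fingers measure 114 mm over their backs; the gripper's body (76 mm by 85 mm) begins 54 mm behind the grasp point. The pads swing forward as they close: fully open they stand 13 mm farther back than shut.
Start: joints at [1.165, 0.477, 0.022, 1.555, -0.011, 1.109, -0.083], TCP at [0.198, -0.645, 0.405] pointing down, gripper open.
Joint ranges: [-2.96, 2.96], [-0.34, 2.1], [-1.41, 1.46], [0.24, 2.44], [-1.37, 4.51], [0.17, 1.92], [-2.96, 2.96]. Speed limits (rad/s): [2.39, 2.39, 3.14, 3.14, 3.14, 3.14, 3.14].

INTERFACE

Orientations are given as a 3x3 rotation matrix whose columns are the frame's x, y, z axes.
In Python, from rig import * gives the robot as it stands. Calls block until the motion is done:
- move_to(position, orientation): joint-space move of the TCP to a pose.
- movel(position, vel=0.15, rotation=None, guard=None): straight line of the TCP; rotation=None keeps the orientation; vel is the mean speed in m/s. With guard (N) it stops when the force on the tool has changed by that much, and returns True; else False.
- set_joints(angles): joint-space move.
- grip(opening, f_grip=None): finger opening in m; f_grip is the grip in N (None keeps the last); returns when the fingers have stopped.
- dwell(seconds).
- solve_ik(position, orientation): joint angles nearest the present ones, or None.
- camera(name): name is "scene" or "top" or "wrist"; returns a dict with "color" (480x640x3 uint8, red, green, blue), "camera_matrix" (3x3 intrinsics, pixels), "eye" and "attitude" of the camera in the world; the wrist camera has in their place "T_tool_cam" (4x4, takes a point from camera to tool coordinates, whose origin is the TCP and whose axes are the tool frame's). Camera axes: x right, y up, looking along -z (the intrinsics and any distortion apply to the point x, -y, -z); pixel columns grow to the right and rows downward; lengths in m; the calibration is good to about 2 mm. A picture is of the moment at which its call begins: read the wrist's pose just before it. There is no depth.
A pose or a line that the arm cannot do raises MotionError and nothing moves.
- hand_in(): hands the job in, once; it reports no verdict.
Trained networks look in the newest picture that a camera, given by its name, has taken for a name from the list of things; names that differ only in an ending like _2 or _b are one class to them, and where a whole thing is asked for, a point or a joint stands for the part that bears it (a point fixed in the world has none). Each returns a list of dicts, best first, with "score" (0 to 1); they miss things now and then, are a little off and sometimes report something else, mostly with a low value. They report only what shows in the picture. A call takes as long as a camera call.
- cut_out(label, camera): "region" (480x640 bool, what is visible of it).
- place_of(label, camera): "xyz" ([x, y, z] in m, in the coordinates of the camera as it stood for that picture, good to about 4 mm: a listed point, or the origin of a listed thing).
Readings, each from a call of its own:
- current_clock(): time.
- current_joints(): joint angles.
- current_dq(): joint speeds.
- current_joint_torque(): joint torques, N m.
- current_eef_pos(): TCP position.
- current_eef_rot(): TCP orientation.
- current_force(): force on the tool from outside, world axes, zero at the start.
- current_torque(): the same for the moment, N m.
- current_width(): finger opening in m.
Only numpy, scipy, OpenCV 4.12 (cv2) and the standard library are available. Lean on these libraries where they do the work, as an engineer would, in place of code of your own. Each camera call takes 0.05 s, during which the arm holds its last target.

## Working session

There is one attempt and no reset: what is moved stays moved. The work goes in short steps, each a Python script; the robot and the scene stay as the last script left them, time stands still between calls to the robot, and variables do not carry over. Pictures are saved under pics/ and viewed, and the job is handed in when it is done.

```bash
mkdir -p pics
cat > h.py <<'E'
from rig import *
import numpy as np, cv2
def shot(n,f):
    c=camera(n); cv2.imwrite('pics/'+f,cv2.cvtColor(c['color'],cv2.COLOR_RGB2BGR)); return c
def w(c,p): return np.array(c['eye'])+np.array(c['attitude'])@np.array(p)
E
python3 - <<'E'
from h import *
np.set_printoptions(precision=4,suppress=True)
for n in ['scene','top']:
    c=shot(n,n+'0.png'); print(n,c['eye'],c['attitude'],c['camera_matrix'], [k for k in c])
    for l in ['pipe_tall','pipe_tall_top','pipe_middle','pipe_short','pipe_tapered','pipe_capped']+['tab%d_mid'%i for i in range(1,6)]+['tuning_cone']:
        r=place_of(l,n); print(l,[(round(d['score'],2),w(c,d['xyz'])) for d in r[:2]])
print(current_clock(), current_eef_rot())
E
```

```text
scene [1.4279 0.5264 1.0617] [[-0.4991 -0.5318  0.6842]
 [ 0.8665 -0.3146  0.3875]
 [ 0.0092  0.7863  0.6178]] [[524.7813   0.     325.193 ]
 [  0.     524.7813 233.9551]
 [  0.       0.       1.    ]] ['color', 'camera_matrix', 'eye', 'attitude']
pipe_tall [(0.59, array([ 0.6368, -0.0936,  0.0835]))]
pipe_tall_top [(0.64, array([ 0.6382, -0.0931,  0.3197]))]
pipe_middle [(0.88, array([0.6381, 0.0366, 0.079 ]))]
pipe_short [(0.61, array([ 0.6376, -0.0239,  0.0813]))]
pipe_tapered [(0.78, array([0.6465, 0.093 , 0.0843]))]
pipe_capped [(0.83, array([0.648 , 0.1574, 0.0815]))]
tab1_mid [(0.85, array([0.4884, 0.1573, 0.0536]))]
tab2_mid [(0.56, array([0.4797, 0.1019, 0.0487])), (0.52, array([ 0.6392, -0.0929,  0.0836]))]
tab3_mid [(0.19, array([0.4788, 0.101 , 0.0486]))]
tab4_mid [(0.36, array([0.6474, 0.1566, 0.0824]))]
tab5_mid [(0.6, array([ 0.4696, -0.0802,  0.0577]))]
tuning_cone [(0.5, array([0.5173, 0.2419, 0.0411])), (0.19, array([0.6379, 0.0358, 0.0795]))]
top [ 0.3775 -0.0098  1.4485] [[-0.0183  0.9961 -0.0869]
 [-0.9998 -0.0182  0.0026]
 [ 0.001   0.0869  0.9962]] [[489.5493  
[... 289 characters left out ...]
iddle [(0.61, array([0.6445, 0.0272, 0.0791])), (0.33, array([0.4034, 0.4472, 0.0029]))]
pipe_short [(0.65, array([ 0.4695, -0.1642,  0.0398])), (0.64, array([0.6548, 0.1548, 0.0775]))]
pipe_tapered [(0.56, array([0.6439, 0.0945, 0.0791]))]
pipe_capped [(0.68, array([0.6517, 0.1553, 0.0791]))]
tab1_mid [(0.63, array([0.4842, 0.1572, 0.0526]))]
tab2_mid [(0.67, array([0.4803, 0.097 , 0.0515]))]
tab3_mid []
tab4_mid [(0.81, array([ 0.4751, -0.021 ,  0.0518])), (0.31, array([ 0.6432, -0.091 ,  0.3248]))]
tab5_mid [(0.91, array([ 0.4721, -0.0845,  0.0524]))]
tuning_cone [(0.64, array([0.5163, 0.2363, 0.0384]))]
1.3 [[ 0.      0.2934 -0.956 ]
 [ 0.     -0.956  -0.2934]
 [-1.     -0.     -0.    ]]
```

View pics/scene0.png

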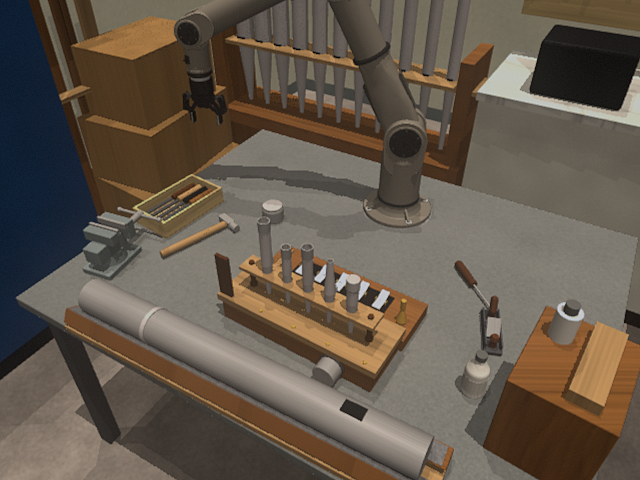

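View pics/top0.png

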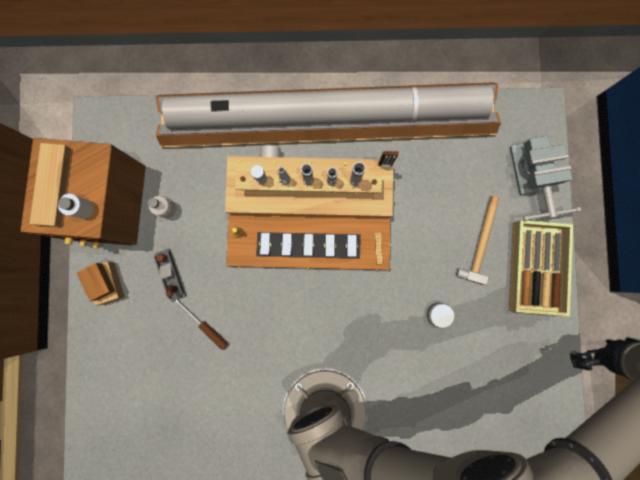

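The tallest pipe is the rightmost one (top image ~(358,172)), so its tab is tab 5 (~(352,245)). The chest is askew by about -0.05 rad. Next I'll close the fingers and move above the tab to look with the wrist camera.

```bash
cat >> h.py <<'E'
np.set_printoptions(precision=4,suppress=True)
ya=-0.05
X=np.array([np.cos(ya),np.sin(ya),0]);Y=np.array([-np.sin(ya),np.cos(ya),0])
R=np.column_stack([[0,0,-1],-Y,np.cross([0,0,-1],-Y)])
def wl(labels,f):
    p=np.array(current_eef_pos());r=np.array(current_eef_rot())
    c=shot('wrist',f);T=np.array(c['T_tool_cam'])
    for l in labels:
        print(l,[(round(d['score'],2),p+r@(T[:3,:3]@d['xyz']+T[:3,3])) for d in place_of(l,'wrist')[:2]])
E
python3 - <<'E'
from h import *
for s in (1,-1):
    Rs=np.column_stack([[0,0,-1],-s*Y,np.cross([0,0,-1],-s*Y)])
    for p in ([.45,-.084,.5],[.4485,-.084,.222],[.4965,-.086,.222],[.64,-.094,.504]): print(s,p,solve_ik(p,Rs))
grip(0.0); print(current_width())
move_to([.45,-.084,.5],R)
wl(['pipe_tall_top','pipe_tall','tab4_mid','tab5_mid','tab1_mid'],'w1.png')
print(current_clock(),current_eef_pos())
E
```

```text
1 [0.45, -0.084, 0.5] [ 0.4665  0.053  -0.4307  1.8994  0.0238  1.1941 -1.5932]
1 [0.4485, -0.084, 0.222] [ 0.2466  0.4178 -0.2353  2.1948  0.183   0.5466 -1.7467]
1 [0.4965, -0.086, 0.222] [ 0.2154  0.4716 -0.2053  2.0895  0.1659  0.5954 -1.7266]
1 [0.64, -0.094, 0.504] [ 0.2663  0.3794 -0.2988  1.4857  0.1136  1.2936 -1.6644]
-1 [0.45, -0.084, 0.5] [ 0.7863  0.0835 -0.7682  1.8829  0.0622  1.1993  1.518 ]
-1 [0.4485, -0.084, 0.222] [ 0.6063  0.4917 -0.6695  2.172   0.5151  0.6369  1.0908]
-1 [0.4965, -0.086, 0.222] [ 0.562   0.5446 -0.6385  2.0666  0.5081  0.6875  1.1107]
-1 [0.64, -0.094, 0.504] [ 0.552   0.4498 -0.7204  1.4645  0.2991  1.3394  1.3334]
0.0005547108222631271
pipe_tall_top []
pipe_tall []
tab4_mid [(0.97, array([ 0.4712, -0.0291,  0.0553]))]
tab5_mid [(0.62, array([ 0.4687, -0.0841,  0.0483]))]
tab1_mid [(0.56, array([0.4807, 0.1644, 0.0521]))]
4.5917 [ 0.45   -0.0843  0.4999]
```

View pics/w1.png

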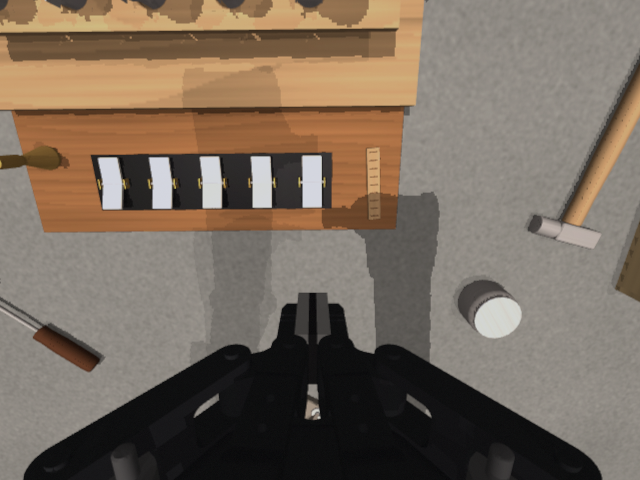

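The wrist view shows the five tabs, with tab 5 centred at about (312,182) and tab 1 at (113,183). Tips are closed. I'll check those by ray projection.

Run:
```python
from h import *
p=np.array(current_eef_pos());r=np.array(current_eef_rot())
c=camera('wrist');T=np.array(c['T_tool_cam']);K=np.array(c['camera_matrix']);print({k:v for k,v in c.items() if k not in('color',)})
o=p+r@T[:3,3]
for (u,v) in ((312.5,182),(262,183),(112,184)):
    q=cv2.undistortPoints(np.array([[[u,v]]],float),K,np.array(c.get('distortion',np.zeros(5)),float))[0,0]
    d=r@T[:3,:3]@np.array([q[0],-q[1],-1]); print(o+d*(.05-o[2])/d[2])
def px(c,u,v,z):
    K=np.array(c['camera_matrix']);d=np.array(c['attitude'])@np.array([(u-K[0,2])/K[0,0],-(v-K[1,2])/K[1,1],-1]);e=np.array(c['eye']);return e+d*(z-e[2])/d[2]
c=camera('top')
for l in ('pipe_tall_top','tab5_mid'):
    print(l,[(d['score'],w(c,d['xyz'])) for d in place_of(l,'top')[:2]])
cv2.imwrite('pics/topcrop.png',cv2.resize(cv2.cvtColor(c['color'],4)[140:280,220:400],None,fx=4,fy=4,interpolation=2))
for u,v in((352,245.5),(265,244),(358.5,168)):print(px(c,u,v,.05),px(c,u,v,.319))
```

```text
{'camera_matrix': array([[335.2325,   0.    , 312.2219],
       [  0.    , 335.2325, 243.0654],
       [  0.    ,   0.    ,   1.    ]]), 'T_tool_cam': array([[-0.0008,  0.3132, -0.9497,  0.03  ],
       [ 1.    ,  0.001 , -0.0005,  0.0004],
       [ 0.0008, -0.9497, -0.3132, -0.0796],
       [ 0.    ,  0.    ,  0.    ,  1.    ]])}
[ 0.471  -0.0864  0.05  ]
[ 0.473  -0.0235  0.05  ]
[0.4813 0.1633 0.05  ]
pipe_tall_top [(0.8, array([ 0.6399, -0.09  ,  0.3211]))]
tab5_mid [(0.81, array([ 0.4715, -0.0872,  0.0501])), (0.58, array([0.5961, 0.4586, 0.0025]))]
[ 0.4747 -0.0886  0.05  ] [ 0.456  -0.0734  0.319 ]
[0.4836 0.1605 0.05  ] [0.4632 0.1277 0.319 ]
[ 0.6999 -0.1126  0.05  ] [ 0.6379 -0.0928  0.319 ]
```

View pics/topcrop.png

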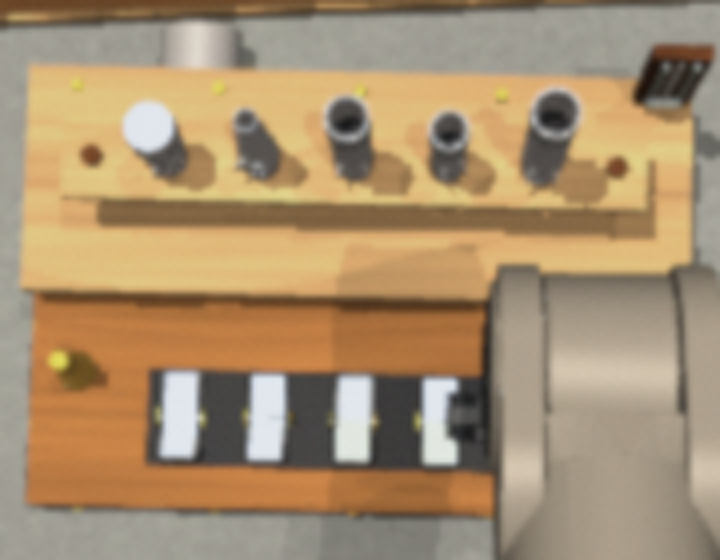

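Run:
```python
from h import *
M=np.array([.472,-.0865,0])
n=M-.025*X
try: movel(n+[0,0,.262],vel=.15)
except MotionError as e: print(e); move_to(n+[0,0,.262],R)
print(current_force())
print(movel(n+[0,0,.216],vel=.03,guard=9),current_eef_pos(),current_force(),current_clock())
movel(n+[0,0,.30],vel=.12)
wl(['tab5_mid'],'w2.png'); print(current_clock())
```

```text
[-0.1751 -0.3941  0.0125]
True [ 0.4467 -0.0852  0.2238] [-1.6459  0.792   8.9045] 7.6833
tab5_mid [(0.56, array([ 0.467 , -0.0847,  0.0493]))]
8.575
```

View pics/w2.png

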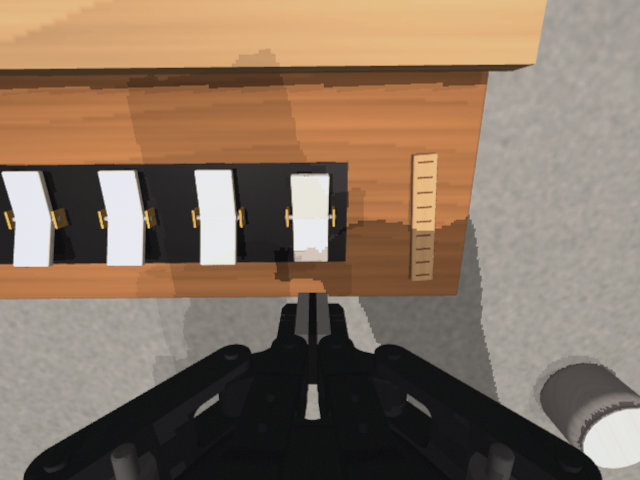

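Tab 5 (pivot at ~(310,217)) now shows its far half raised, unlike its neighbours. The press also stopped firm at tip height 0.051, so it's level. Next I'll go above the pipe.

Run:
```python
from h import *
n=np.array([.447,-.0852,0])
movel(n+[0,0,.57],vel=.25)
P=np.array([.639,-.0925,0])
movel(P-.09*X+[0,0,.57],vel=.15)
dwell(.2)
wl(['pipe_tall_top','pipe_tall'],'w3.png'); print(current_clock(),current_eef_pos())
```

```text
pipe_tall_top [(0.89, array([ 0.6328, -0.0918,  0.316 ])), (0.57, array([ 0.4914, -0.4761,  0.0025]))]
pipe_tall []
10.9917 [ 0.5487 -0.088   0.5703]
```

View pics/w3.png

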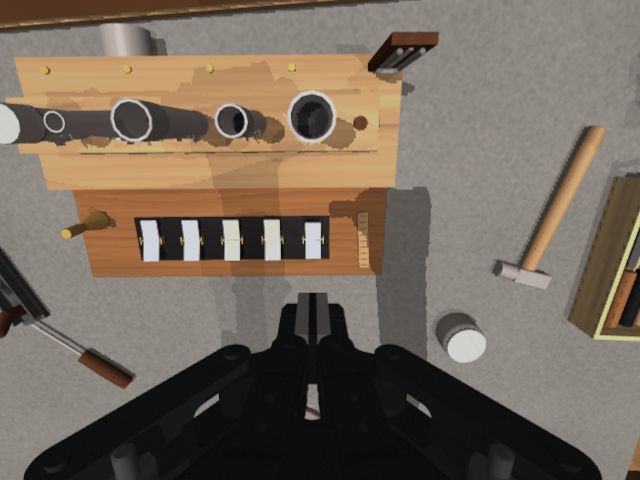

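The pipe's top rim is at (312,117) in the wrist view, which projects to x≈0.6375, y≈-0.0925. Now shade it.

Run:
```python
from h import *
P=np.array([.6375,-.0925,0])
movel(P+[0,0,.57],vel=.15)
print(movel(P+[0,0,.505],vel=.06,guard=5))
c=shot('scene','s2.png');I=cv2.cvtColor(c['color'],4)
cv2.imwrite('pics/s2c.png',cv2.resize(I[150:350,190:400],None,fx=3,fy=3,interpolation=2))
print(place_of('pipe_tall_top','scene')[:1] and w(c,place_of('pipe_tall_top','scene')[0]['xyz']))
print(current_eef_pos(),current_clock(),current_force())
```

```text
False
[ 0.6349 -0.0929  0.3212]
[ 0.6376 -0.0925  0.5054] 13.1167 [-0.7342  0.4388 -0.3913]
```

View pics/s2c.png

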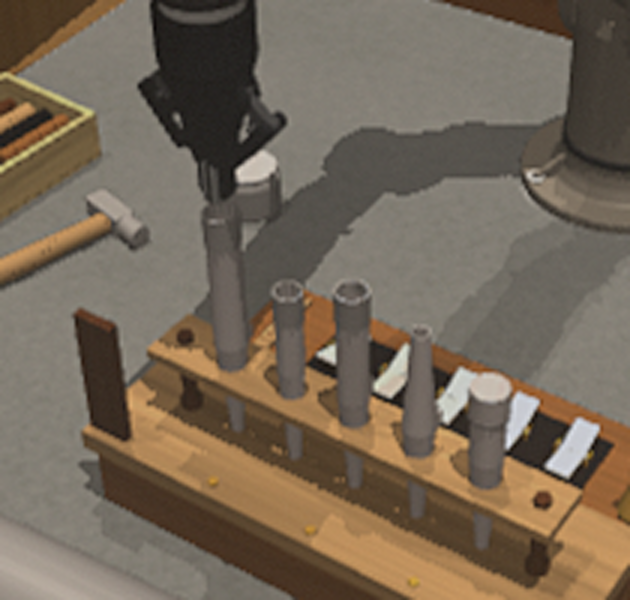

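Fingertips are centred just above the tall pipe's rim (crop ~(218,200)) and the pipe is still upright. I'll hold here, then switch the tab off.

Run:
```python
from h import *
dwell(3.3)
P=np.array([.6375,-.0925,0]); M=np.array([.472,-.0865,0]); f=M+.025*X
movel(P+[0,0,.57],vel=.1)
movel(f+[0,0,.57],vel=.18)
movel(f+[0,0,.262],vel=.18)
print(current_force())
print(movel(f+[0,0,.216],vel=.03,guard=9),current_eef_pos(),current_force(),current_clock())
movel(f+[0,0,.30],vel=.12)
movel(M-.04*X+[0,0,.36],vel=.15)
wl(['tab5_mid'],'w4.png'); print(current_clock())
```

```text
[ 0.3863  0.1891 -0.5344]
True [ 0.4977 -0.0876  0.2238] [-1.6906  0.3606  8.4935] 21.1833
tab5_mid [(0.64, array([ 0.4644, -0.0863,  0.0485]))]
22.8083
```

View pics/w4.png

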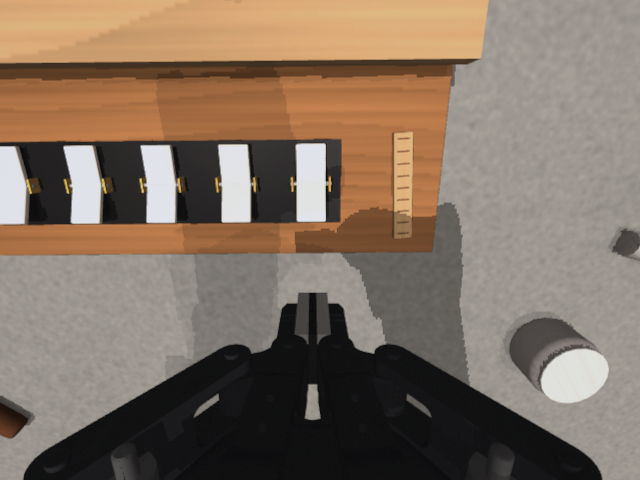

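Tab 5 (pivot ~(311,184)) now has the same shape as the other four, so it is off. I'll draw back and take a final look.

Run:
```python
from h import *
p=np.array(current_eef_pos());p[2]=.5
movel(p,vel=.2)
set_joints([1.165,0.477,0.022,1.555,-0.011,1.109,-0.083])
dwell(.5)
c=shot('top','t9.png');I=cv2.cvtColor(c['color'],4)
cv2.imwrite('pics/t9c.png',cv2.resize(I[140:280,220:400],None,fx=4,fy=4,interpolation=2))
a=cv2.imread('pics/top0.png').astype(int);d=np.abs(a-I).max(2)[140:280,220:400];print(d.max(),(d>40).sum())
shot('scene','s9.png');s0=cv2.imread('pics/scene0.png').astype(int);d=np.abs(s0-cv2.imread('pics/s9.png')).max(2)>40
ys,xs=np.nonzero(d[200:420]);print(len(xs),(xs.min(),xs.max(),ys.min()+200,ys.max()+200) if len(xs) else '')
print(current_clock())
```

```text
17 0
0 
26.4583
```

View pics/t9c.png

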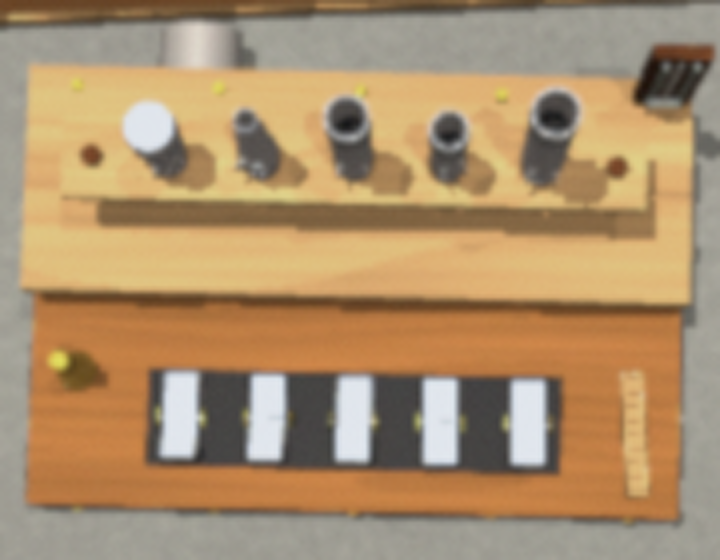

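The view matches the start picture: the five tabs look alike and the pipes, cone and stick are unmoved.

```bash
python3 -c "
from rig import *
hand_in()"
```

```text
the job is handed in; nothing more can be done
```

The tuning check is done and handed in at about 26.5 s on the clock. The hand-in reported no verdict.

- **Tab on:** The tallest pipe is the rightmost one, so I pressed the near end of tab 5. The press stopped firm at about 9 N with the fingertips at z ≈ 0.051, and the wrist picture showed its far half raised.
- **Shading:** I held the closed fingertips about 13 mm above the centre of the pipe's top for 3.3 s. The force reading stayed below 1 N when I arrived, and the scene picture showed the pipe still upright.
- **Tab off:** I pressed the far end of tab 5 until it stopped firm again, at about 9 N. The wrist picture then showed it in the same position as the other four tabs.
- **Final check:** With the arm back at its starting joints, I compared new pictures with the first ones. They showed no change in the top view of the chest or in most of the scene view, which covers the pipes and tabs.
- **Where measurements disagreed:** The networks' position estimates for the tab and the pipe top varied by about 5–10 mm. I used my own pixel projections, which agreed to within about 4 mm. The networks also missed some labels in the wrist view.

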